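# Lid the canisters on the pasta board

## Task

Close the four ceramic canisters on the pasta board: put each of the four dark wooden lids on the canister of its own size, seated flat in the mouth. Set the lids down gently, without dropping them, and leave the canisters and the two ravioli stamps standing where they are.

Things in the scene. Friction and masses are not known exactly. Their poses are not given: they have to be found in the camera images.
- canister_small: the smallest of four white ceramic canisters (rolled rim, thin blue lines), round, open-topped, empty, standing upright and loose on the board: 64 mm outside diameter, 60 mm high, wall 5 mm, mouth 54 mm across. Origin: centre of its underside; z up. All listed things stand on a pale board whose top is at z = 18 mm.
- canister_medium: the second smallest of four white ceramic canisters (rolled rim, thin blue lines), round, open-topped, empty, standing upright and loose on the board: 80 mm outside diameter, 70 mm high, wall 5 mm, mouth 70 mm across. Origin: centre of its underside; z up.
- canister_large: the second largest of four white ceramic canisters (rolled rim, thin blue lines), round, open-topped, empty, standing upright and loose on the board: 96 mm outside diameter, 80 mm high, wall 5 mm, mouth 86 mm across. Origin: centre of its underside; z up.
- canister_largest: the largest of four white ceramic canisters (rolled rim, thin blue lines), round, open-topped, empty, standing upright and loose on the board: 112 mm outside diameter, 90 mm high, wall 5 mm, mouth 102 mm across. Origin: centre of its underside; z up.
- lid_small: the smallest of four round dark wooden lids, loose, right way up. Tapered plug below (10 mm high, 36 mm across at its foot, 48 at its top), flat disc 64 mm across, 9 mm thick, and a paler round knob 26 mm across, 30 mm high, on top. Origin: centre of the plug's underside; z up. Fitted, the disc rests on the rim of the 64 mm canister and the lid's origin is 50 mm above the canister's.
- lid_medium: the second smallest of four round dark wooden lids, loose, right way up. Tapered plug below (10 mm high, 52 mm across at its foot, 64 at its top), flat disc 80 mm across, 9 mm thick, and a paler round knob 26 mm across, 30 mm high, on top. Origin: centre of the plug's underside; z up. Fitted, the disc rests on the rim of the 80 mm canister and the lid's origin is 60 mm above the canister's.
- lid_large: the second largest of four round dark wooden lids, loose, right way up. Tapered plug below (10 mm high, 68 mm across at its foot, 80 at its top), flat disc 96 mm across, 9 mm thick, and a paler round knob 26 mm across, 30 mm high, on top. Origin: centre of the plug's underside; z up. Fitted, the disc rests on the rim of the 96 mm canister and the lid's origin is 70 mm above the canister's.
- lid_largest: the largest of four round dark wooden lids, loose, right way up. Tapered plug below (10 mm high, 84 mm across at its foot, 96 at its top), flat disc 112 mm across, 9 mm thick, and a paler round knob 26 mm across, 30 mm high, on top. Origin: centre of the plug's underside; z up. Fitted, the disc rests on the rim of the 112 mm canister and the lid's origin is 80 mm above the canister's.
- stamp_round: ravioli stamp, not to be moved: a scalloped round metal cutter 57 mm across and 20 mm high, with a pale wooden handle 31 mm across on top, 73 mm high in all, standing loose on its cutter on the board. Origin: centre of its underside; z up.
- stamp_square: ravioli stamp, not to be moved: a scalloped square metal cutter 55 mm wide and 20 mm high, with a pale wooden handle 31 mm across on top, 73 mm high in all, standing loose on its cutter on the board. Origin: centre of its underside; z up.
Not all that is in view belongs to the job. What is shaped like the lid_medium but turquoise is not meant. Leave any red look-alike of the lid_largest alone.

How it is judged:
By the outcome, as a careful person would: the job done as asked, in the order asked, and still so for the second after the job is handed in, with the robot touching nothing.
It also fails if it takes over 125 s, if anything falls off the work surface, if the arm or the gripper's body presses on something with over 40 N, if the wrist force passes 120 N, or if a joint passes its speed limit or range.

## Robot

A 6-joint arm with a two-finger parallel gripper is mounted at the origin on the work surface. World frame = base frame: x ahead of the robot, y to its left, z up, the work surface at z = 0. Lengths are in m, angles in rad, forces in N, time in s.
With the tool pointing down it reaches from about 0.35 to 0.775 m from the base axis. Payload 7.3 kg.
Tool frame: the origin (TCP) lies midway between the tips of the shut fingers; the grasp point (between the pads) lies 19 mm behind it; z points along the fingers, y is the line along which they close (so a half turn about z gives the same grasp; the last joint's range is limited). The gripper opens to 92 mm and grips with 3 to 60 N. Pads are 19 mm wide; open, the fingers measure 130 mm over their backs; the gripper's body (75 mm by 190 mm) begins 47 mm behind the grasp point.
Start: joints at [1.018, 0.342, 1.524, -0, 1.275, -0.146], TCP at [0.208, 0.482, 0.227] pointing down, gripper open.
Joint ranges: [-2.53, 2.53], [-0.77, 2.02], [0.04, 2.7], [-1, 4.14], [0.28, 2.66], [-3.11, 3.11]. Speed limits (rad/s): [2.57, 2.57, 3.14, 3.14, 3.14, 3.14].

## Interface

Orientations are given as [roll, pitch, yaw] about the fixed x, y, z axes, in that order (R = Rz(yaw) Ry(pitch) Rx(roll)).
In Python, from cell import robot, read_camera, camera_params, nets gives the robot as it stands. The module is installed in compiled form; this text tells all that it offers.
- The arm moves only by the tool step_arm, never from a script. Its argument "steps" is a list of rows, each an object of numbers: "x", "y", "z": the shift along the tool's x, y, z as a fraction of full scale; "rx", "ry", "rz": the turn, a rotation vector about the tool's x, y, z as a fraction of full scale; "claw": the opening, from -1 (shut) to 1 (fully open). In form: [{"x": .., "y": .., "z": .., "rx": .., "ry": .., "rz": .., "claw": ..}, ...]. A call has 1 to 12 rows; each row is the pose to reach, as a shift and turn from the pose commanded when the call began, along the tool's axes at that moment; what a row does not reach only later rows make up. Full scale, the value 1, is 750 mm for a shift and pi/4 rad for a turn. A row lasts 1/12 s, in which the tool goes at most 41.7 mm and 7.16 degrees, less where a joint would pass 70% of its speed; a pose out of reach is approached as far as the arm can. A call with a number of a shift or a turn outside -1 to 1 is refused whole. A call with a gripper value outside its range is refused whole. The fingers move at their own pace and stop on an object; "squeeze" is the grip in N (left out, the last holds). Time passes only in rows, so rows that repeat a pose let the fingers close. It gives the time, the measured TCP pose, the force, the opening and the grip force at its end, in the units of the state.
- robot.observe(): the state, without advancing time (a new reading comes with each control period).
- read_camera(name): name is "side" or "top"; returns (picture, depth): 420x560x3 uint8, blue, green, red; 420x560 float32, m along the optical axis (not along the pixel's ray), 0 where there is no reading.
- camera_params(name): a dict with "fx", "fy", "cx", "cy" (pixels), "k1" (the pictures are not rectified: a ray, as slopes to the right and down, at radius r is drawn at 1 + k1 r^2 times it, then the intrinsics apply), "R" (3x3) and "t" (3): a world point X has camera coordinates R X + t. Camera axes: x right, y down, z forward; pixel columns grow to the right and rows downward; lengths in m; the calibration is good to about 2 mm. A picture is of the moment at which its call begins. camera_params takes no time and is no camera call.
- robot.hand_in(): hands the job in; it is judged then, once.
Trained networks look in the newest picture that a camera, given by its name, has taken for a name from the list of things; names that differ only in an ending like _2 or _b are one class to them, and where a whole thing is asked for, a point or a joint stands for the part that bears it (a point fixed in the world has none). Each returns a list of dicts, best first, with "conf" (0 to 1); they miss things now and then, are a little off and sometimes report something else, mostly with a low value. They report only what shows in the picture. A call takes as long as a camera call. They do not tell look-alikes from the thing itself.
- nets.masks_of(camera, query): "region" (420x560 bool, what is visible of it) and "box" ([left, top, right, bottom] in pixels, round what is visible of it).
- nets.landmark_of(camera, query): "pixel" ([row, column] in pixels: a listed point, or the origin of a listed thing).
The state is a dict: "time": time; "qpos": joint angles; "qvel": joint speeds; "joint_efforts": joint torques, N m; "tool_pos": TCP position; "tool_rot": TCP orientation; "contact_force": force on the tool from outside, world axes, zero at the start; "torque": the same for the moment, N m; "opening": finger opening in m; "grip_force": force on a finger pad.
Only numpy, scipy, OpenCV 4.12 (cv2) and the standard library are available. Lean on these libraries where they do the work, as an engineer would, in place of code of your own. Each camera call takes 0.05 s, during which the arm holds its last target. There are 200 camera calls.

## Working session

There is one attempt and no reset: what is moved stays moved. The work goes in short steps, Python scripts to look and compute and a tool call to move; the robot and the scene stay as the last step left them, time stands still between calls to the robot, and variables do not carry over. Pictures are saved under pics/ and viewed, at most 14 in all, crops included, and the job is handed in when it is done.

Besides the shell and the picture viewer there is one more tool, called after "Emit:" in YAML: its name, and indented under it one key for each argument. step_arm: Moves the arm, as the interface text tells. Its arguments: {"type":"object","properties":{"steps":{"type":"array","items":{"type":"object","properties":{"x":{"type":"number","minimum":-1,"maximum":1},"y":{"type":"number","minimum":-1,"maximum":1},"z":{"type":"number","minimum":-1,"maximum":1},"rx":{"type":"number","minimum":-1,"maximum":1},"ry":{"type":"number","minimum":-1,"maximum":1},"rz":{"type":"number","minimum":-1,"maximum":1},"claw":{"type":"number"}}}},"squeeze":{"type":"number"}},"required":["steps"]}

```bash
mkdir -p pics; cat > h.py <<'E'
import numpy as np, cv2
from cell import robot, read_camera, camera_params, nets
def world(cam, depth):
    p=camera_params(cam); h,w=depth.shape
    v,u=np.mgrid[0:h,0:w].astype(np.float32)
    K=np.array([[p['fx'],0,p['cx']],[0,p['fy'],p['cy']],[0,0,1]])
    n=cv2.undistortPoints(np.stack([u.ravel(),v.ravel()],1)[:,None],K,np.array([p['k1'],0,0,0,0]))[:,0]
    d=depth.ravel()[:,None]
    c=np.hstack([n*d,d]); X=(c-np.array(p['t']))@np.array(p['R'])
    X=X.reshape(h,w,3); X[depth<=0]=np.nan
    return X
E
python3 - <<'E'
from h import *
for c in ('top','side'):
    im,d=read_camera(c); cv2.imwrite(f'pics/{c}0.png',im); np.save(f'{c}_d.npy',d)
    p=camera_params(c); print(c,-np.array(p['R']).T@np.array(p['t']),p['fx'],p['k1'])
print(robot.observe())
E
```

```text
top [0.25038098 0.00414923 1.23435002] 445.6806493058965 -0.051868248900125126
side [-0.6425148  -0.95763108  0.87542432] 521.5710072524821 0.01973784338032486
{'time': 0.1, 'qpos': array([ 1.01799569e+00,  3.42695368e-01,  1.52491618e+00, -2.37756626e-05,
        1.27539694e+00, -1.45975544e-01]), 'qvel': array([-0.00012546, -0.00066026, -0.00243299, -0.00101263, -0.00174764,
       -0.0024889 ]), 'joint_efforts': array([ 1.63147000e-03, -4.32004058e+01, -2.44696552e+01,  7.18649849e-02,
        5.26074821e-02, -5.79013181e-05]), 'tool_pos': array([0.2075231 , 0.48185094, 0.22609435]), 'tool_rot': array([-3.14018856e+00, -1.83450532e-04,  2.73477437e+00]), 'contact_force': array([-0.06760723, -0.55044696,  0.03753591]), 'torque': array([-0.04275964,  0.0044534 , -0.01408295]), 'grip_force': 0.0, 'opening': 0.09180618305424482}
```

View pics/top0.png

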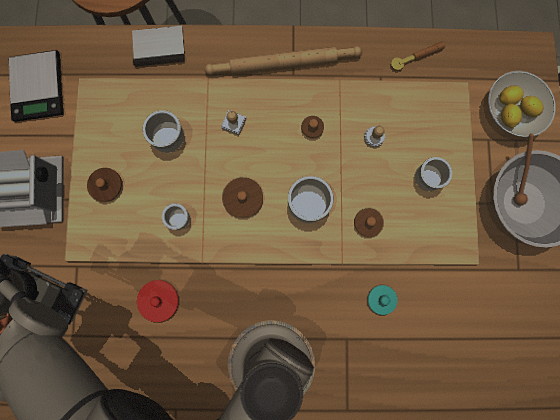

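View pics/side0.png

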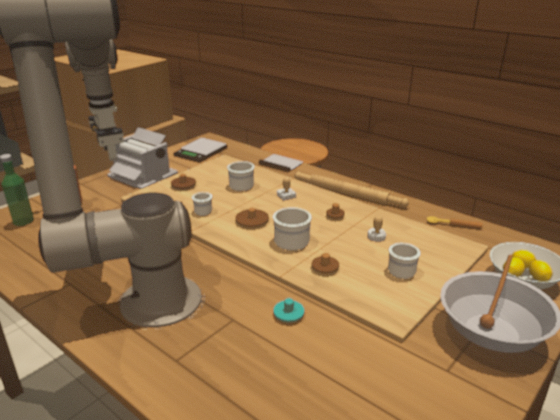

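Top view: the dark lids are at about (104,185), (242,198), (312,127) and (369,222) as (col,row). The white canisters are at (162,130), (175,217), (311,201) and (435,174), and the stamps at (233,122) and (375,135). The look-alikes lie off the board: red at (157,301), turquoise at (383,300). The side view agrees.

```bash
cat > meas.py <<'E'
from h import *
im,d=read_camera('top'); X=world('top',d); im=im.astype(int)
def near(u,v,r):
    m=np.zeros(d.shape,np.uint8); cv2.circle(m,(u,v),r,1,-1); return (m>0)&np.isfinite(X[...,2])
def show(n,P):
    (c,r)=cv2.minEnclosingCircle(P[:,:2].astype(np.float32)); print(n,'xy',np.round(c,4),'D',round(2*r,4),'zmed',np.round(np.median(P[:,2]),4),'n',len(P),'mean',np.round(P[:,:2].mean(0),4),'rng',np.round(np.hypot(*P[:,:2].mean(0)),3))
if __name__=='__main__':
    print('board z',np.nanmedian(X[240:255,150:300,2]))
    for u,v in [(162,130),(175,217),(311,201),(435,174)]:
        P=X[near(u,v,30)]; zt=np.percentile(P[:,2],99); P=P[P[:,2]>zt-.007]; show('can',P)
    for u,v in [(104,185),(242,198),(312,127),(369,222)]:
        P=X[near(u,v,26)]; show('disc',P[(P[:,2]>.031)&(P[:,2]<.044)]); show('  knob',P[P[:,2]>.058])
    for u,v in [(233,120),(375,133)]:
        P=X[near(u,v,18)]; show('stamp',P[P[:,2]>.078])
E
python3 meas.py
python3 - <<'E'
from h import *
im=cv2.imread('pics/top0.png')
cv2.imwrite('pics/crop0.png',cv2.resize(im[75:325,65:475],None,fx=1.95,fy=1.95,interpolation=cv2.INTER_CUBIC))
E
```

```text
board z 0.01749092613468125
can xy [0.6231 0.2967] D 0.1045 zmed 0.0971 n 308 mean [0.6247 0.2988] rng 0.693
can xy [0.3902 0.2582] D 0.0702 zmed 0.077 n 217 mean [0.3895 0.2575] rng 0.467
can xy [ 0.4362 -0.0963] D 0.1175 zmed 0.107 n 390 mean [ 0.4366 -0.0972] rng 0.447
can xy [ 0.5132 -0.4345] D 0.0882 zmed 0.0869 n 273 mean [ 0.5123 -0.4339] rng 0.671
disc xy [0.4823 0.4643] D 0.0973 zmed 0.0369 n 827 mean [0.4808 0.4636] rng 0.668
  knob xy [0.4815 0.4665] D 0.0256 zmed 0.0656 n 67 mean [0.4812 0.4642] rng 0.669
disc xy [0.449  0.0826] D 0.1124 zmed 0.0366 n 1199 mean [0.4483 0.0825] rng 0.456
  knob xy [0.4491 0.0828] D 0.0261 zmed 0.0652 n 73 mean [0.4481 0.0826] rng 0.456
disc xy [ 0.6517 -0.1094] D 0.0648 zmed 0.0366 n 310 mean [ 0.649 -0.109] rng 0.658
  knob xy [ 0.6515 -0.1085] D 0.0263 zmed 0.0656 n 70 mean [ 0.6506 -0.1089] rng 0.66
disc xy [ 0.3825 -0.2618] D 0.0811 zmed 0.0362 n 586 mean [ 0.3822 -0.2609] rng 0.463
  knob xy [ 0.3831 -0.2615] D 0.0263 zmed 0.0651 n 74 mean [ 0.3827 -0.2609] rng 0.463
stamp xy [0.6628 0.1135] D 0.0286 zmed 0.0884 n 88 mean [0.6613 0.1121] rng 0.671
stamp xy [ 0.6255 -0.2844] D 0.0283 zmed 0.0883 n 83 mean [ 0.6243 -0.2831] rng 0.686
```

View pics/crop0.png

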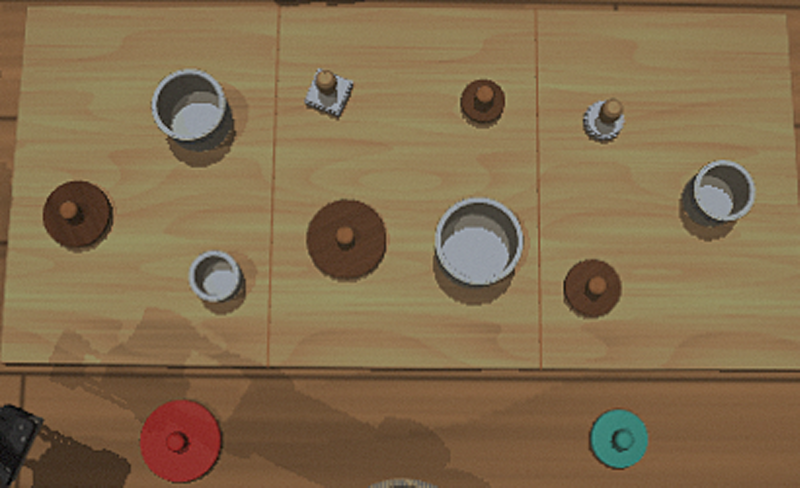

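All eight sizes match (lid 97/112/65/81 mm, canister heights likewise). So: large lid (104,185) → (162,130), largest lid (242,198) → (311,201), small lid (312,127) → (175,217), medium lid (369,222) → (435,174). The dark wood on the board fits the description; red and turquoise are excluded. Next I refine the centres with circle fits on ray-plane intersections.

```bash
cat > fit.py <<'E'
from meas import *
from scipy.optimize import least_squares
C=-np.array(camera_params('top')['R']).T@np.array(camera_params('top')['t'])
def onplane(m,z):
    P=X[m]; s=(z-C[2])/(P[:,2]-C[2]); return (C+(P-C)*s[:,None])[:,:2]
def circ(P,R0):
    f=lambda p: np.hypot(P[:,0]-p[0],P[:,1]-p[1])-p[2]
    s=least_squares(f,[*P.mean(0),R0],loss='soft_l1',f_scale=.001); return np.round(s.x,4), round(float(np.abs(f(s.x)).mean()),4)
def rim(u,v,D,H,r=32):
    z=.018+H; m=near(u,v,r)&(np.abs(X[...,2]-z)<.004); return circ(onplane(m,z),D/2-.0025)
def edge(m,z,R):
    m=m.astype(np.uint8); cs,_=cv2.findContours(m,cv2.RETR_EXTERNAL,cv2.CHAIN_APPROX_NONE); c=max(cs,key=len)[:,0]
    k=np.zeros_like(m,bool); k[c[:,1],c[:,0]]=True; return circ(onplane(k,z),R)
def lid(u,v,D,z0=.018,r=28):
    n=near(u,v,r); Z=X[...,2]-z0
    return 'disc',*edge(n&(Z>.013),z0+.019,D/2),'knob',*edge(n&(Z>.042),z0+.049,.013)
if __name__=='__main__':
    for a in [(162,130,.096,.08),(311,201,.112,.09),(175,217,.064,.06),(435,174,.08,.07)]: print('can',a[2],*rim(*a))
    for a in [(104,185,.096),(242,198,.112),(312,127,.064),(369,222,.08)]: print('lid',*lid(*a))
E
python3 fit.py
```

```text
can 0.096 [0.6228 0.2967 0.0467] 0.0019
can 0.112 [ 0.4359 -0.0964  0.0544] 0.002
can 0.064 [0.3898 0.2579 0.0311] 0.0019
can 0.08 [ 0.5121 -0.434   0.039 ] 0.002
lid disc [0.4813 0.4645 0.0467] 0.0007 knob [0.4813 0.4635 0.0113] 0.0007
lid disc [0.4486 0.0827 0.0545] 0.0007 knob [0.4479 0.0825 0.0118] 0.0006
lid disc [ 0.6509 -0.1095  0.0308] 0.0006 knob [ 0.6504 -0.1086  0.0116] 0.0009
lid disc [ 0.3825 -0.2616  0.0388] 0.0008 knob [ 0.3828 -0.2608  0.0115] 0.0006
```

Emit:
step_arm:
  steps:
    - {"x": -0.345, "y": 0.123, "rz": 0.741, "claw": 1}
    - {"x": -0.345, "y": 0.123, "rz": 0.741, "claw": 1}
    - {"x": -0.345, "y": 0.123, "rz": 0.741, "claw": 1}
    - {"x": -0.345, "y": 0.123, "rz": 0.741, "claw": 1}
    - {"x": -0.345, "y": 0.123, "rz": 0.741, "claw": 1}
    - {"x": -0.345, "y": 0.123, "rz": 0.741, "claw": 1}
    - {"x": -0.345, "y": 0.123, "rz": 0.741, "claw": 1}
    - {"x": -0.345, "y": 0.123, "rz": 0.741, "claw": 1}
    - {"x": -0.345, "y": 0.123, "rz": 0.741, "claw": 1}
    - {"x": -0.345, "y": 0.123, "rz": 0.741, "claw": 1}

```text
$.steps[0]: bad value
```

Emit:
step_arm:
  steps:
    - {"rz": 0.741, "claw": 0.2}
    - {"rz": 0.741, "claw": 0.2}
    - {"rz": 0.741, "claw": 0.2}
    - {"rz": 0.741, "claw": 0.2}
    - {"rz": 0.741, "claw": 0.2}
    - {"rz": 0.741, "claw": 0.2}
    - {"rz": 0.741, "claw": 0.2}
    - {"rz": 0.741, "claw": 0.2}

```text
$.steps[0]: bad value
```

Emit:
step_arm:
  steps:
    - {"x": -0.345, "y": 0.123, "z": 0, "rx": 0, "ry": 0, "rz": 0.741, "claw": 1}
    - {"x": -0.345, "y": 0.123, "z": 0, "rx": 0, "ry": 0, "rz": 0.741, "claw": 1}
    - {"x": -0.345, "y": 0.123, "z": 0, "rx": 0, "ry": 0, "rz": 0.741, "claw": 1}
    - {"x": -0.345, "y": 0.123, "z": 0, "rx": 0, "ry": 0, "rz": 0.741, "claw": 1}
    - {"x": -0.345, "y": 0.123, "z": 0, "rx": 0, "ry": 0, "rz": 0.741, "claw": 1}
    - {"x": -0.345, "y": 0.123, "z": 0, "rx": 0, "ry": 0, "rz": 0.741, "claw": 1}
    - {"x": -0.345, "y": 0.123, "z": 0, "rx": 0, "ry": 0, "rz": 0.741, "claw": 1}
    - {"x": -0.345, "y": 0.123, "z": 0, "rx": 0, "ry": 0, "rz": 0.741, "claw": 1}
    - {"x": -0.345, "y": 0.123, "z": 0, "rx": 0, "ry": 0, "rz": 0.741, "claw": 1}
    - {"x": -0.345, "y": 0.123, "z": 0, "rx": 0, "ry": 0, "rz": 0.741, "claw": 1}

```text
time: 1.03
tool_pos: [0.4809, 0.4646, 0.2262]
tool_rot: [-3.14, -0.0, 2.153]
contact_force: [0.3, 0.2, 0.7]
opening: 0.0918
grip_force: 0.0
```

Emit:
step_arm:
  steps:
    - {"x": 0, "y": 0, "z": 0, "rx": 0, "ry": 0, "rz": 0.741, "claw": 0.2}
    - {"x": 0, "y": 0, "z": 0, "rx": 0, "ry": 0, "rz": 0.741, "claw": 0.2}
    - {"x": 0, "y": 0, "z": 0, "rx": 0, "ry": 0, "rz": 0.741, "claw": 0.2}
    - {"x": 0, "y": 0, "z": 0, "rx": 0, "ry": 0, "rz": 0.741, "claw": 0.2}
    - {"x": 0, "y": 0, "z": 0, "rx": 0, "ry": 0, "rz": 0.741, "claw": 0.2}
    - {"x": 0, "y": 0, "z": 0, "rx": 0, "ry": 0, "rz": 0.741, "claw": 0.2}
    - {"x": 0, "y": 0, "z": 0, "rx": 0, "ry": 0, "rz": 0.741, "claw": 0.2}
    - {"x": 0, "y": 0, "z": 0, "rx": 0, "ry": 0, "rz": 0.741, "claw": 0.2}

```text
time: 1.7
tool_pos: [0.4809, 0.465, 0.2271]
tool_rot: [3.141, -0.0, 1.575]
contact_force: [-0.1, -0.5, 0.5]
opening: 0.0551
grip_force: 0.0
```

Emit:
step_arm:
  steps:
    - {"x": -0.001, "y": 0.001, "z": 0.05, "rx": 0, "ry": 0, "rz": 0, "claw": 0.2}
    - {"x": -0.001, "y": 0.001, "z": 0.1, "rx": 0, "ry": 0, "rz": 0, "claw": 0.2}
    - {"x": -0.001, "y": 0.001, "z": 0.15, "rx": 0, "ry": 0, "rz": 0, "claw": 0.2}
    - {"x": -0.001, "y": 0.001, "z": 0.2, "rx": 0, "ry": 0, "rz": 0, "claw": 0.2}
    - {"x": -0.001, "y": 0.001, "z": 0.22, "rx": 0, "ry": 0, "rz": 0, "claw": 0.2}
    - {"x": -0.001, "y": 0.001, "z": 0.235, "rx": 0, "ry": 0, "rz": 0, "claw": 0.2}
    - {"x": -0.001, "y": 0.001, "z": 0.246, "rx": 0, "ry": 0, "rz": 0, "claw": 0.2}
    - {"x": -0.001, "y": 0.001, "z": 0.246, "rx": 0, "ry": 0, "rz": 0, "claw": 0.2}
    - {"x": -0.001, "y": 0.001, "z": 0.246, "rx": 0, "ry": 0, "rz": 0, "claw": 0.2}

```text
time: 2.45
tool_pos: [0.4831, 0.4643, 0.0433]
tool_rot: [3.14, -0.001, 1.571]
contact_force: [0.8, 0.1, 0.4]
opening: 0.0547
grip_force: 0.0
```

Emit:
step_arm:
  squeeze: 25
  steps:
    - {"x": 0, "y": 0, "z": 0, "rx": 0, "ry": 0, "rz": 0, "claw": -1}
    - {"x": 0, "y": 0, "z": 0, "rx": 0, "ry": 0, "rz": 0, "claw": -1}
    - {"x": 0, "y": 0, "z": 0, "rx": 0, "ry": 0, "rz": 0, "claw": -1}
    - {"x": 0, "y": 0, "z": 0, "rx": 0, "ry": 0, "rz": 0, "claw": -1}
    - {"x": 0, "y": 0, "z": 0, "rx": 0, "ry": 0, "rz": 0, "claw": -1}
    - {"x": 0, "y": 0, "z": 0, "rx": 0, "ry": 0, "rz": 0, "claw": -1}
    - {"x": 0, "y": 0, "z": 0, "rx": 0, "ry": 0, "rz": 0, "claw": -1}
    - {"x": 0, "y": 0, "z": 0, "rx": 0, "ry": 0, "rz": 0, "claw": -1}

```text
time: 3.12
tool_pos: [0.4826, 0.4639, 0.0427]
tool_rot: [3.141, -0.0, 1.571]
contact_force: [-2.1, -0.7, 4.3]
opening: 0.0245
grip_force: 25.0
```

Emit:
step_arm:
  steps:
    - {"x": 0, "y": 0, "z": -0.02, "rx": 0, "ry": 0, "rz": 0, "claw": -1}
    - {"x": 0, "y": 0, "z": -0.06, "rx": 0, "ry": 0, "rz": 0, "claw": -1}
    - {"x": 0, "y": 0, "z": -0.1, "rx": 0, "ry": 0, "rz": 0, "claw": -1}
    - {"x": 0, "y": 0, "z": -0.14, "rx": 0, "ry": 0, "rz": 0, "claw": -1}
    - {"x": -0.02, "y": 0.017, "z": -0.18, "rx": 0, "ry": 0, "rz": 0, "claw": -1}
    - {"x": -0.056, "y": 0.047, "z": -0.2, "rx": 0, "ry": 0, "rz": 0, "claw": -1}
    - {"x": -0.092, "y": 0.077, "z": -0.21, "rx": 0, "ry": 0, "rz": 0, "claw": -1}
    - {"x": -0.128, "y": 0.107, "z": -0.21, "rx": 0, "ry": 0, "rz": 0, "claw": -1}
    - {"x": -0.164, "y": 0.137, "z": -0.21, "rx": 0, "ry": 0, "rz": 0, "claw": -1}
    - {"x": -0.2, "y": 0.167, "z": -0.21, "rx": 0, "ry": 0, "rz": 0, "claw": -1}
    - {"x": -0.223, "y": 0.187, "z": -0.21, "rx": 0, "ry": 0, "rz": 0, "claw": -1}
    - {"x": -0.223, "y": 0.187, "z": -0.21, "rx": 0, "ry": 0, "rz": 0, "claw": -1}

```text
time: 4.12
tool_pos: [0.626, 0.2916, 0.1987]
tool_rot: [3.141, 0.002, 1.565]
contact_force: [0.2, -0.6, -2.6]
opening: 0.0247
grip_force: 25.0
```

```bash
python3 - <<'E'
from h import *
im,d=read_camera('top'); a=im[60:270,60:340]
im2,d2=read_camera('side'); b=im2[100:310,120:400]
cv2.imwrite('pics/c1.png',cv2.resize(np.hstack([a,b]),(800,300)))
print(robot.observe()['tool_pos'],robot.observe()['opening'])
E
```

```text
[0.62322916 0.29551764 0.19882909] 0.024737888326494047
```

View pics/c1.png

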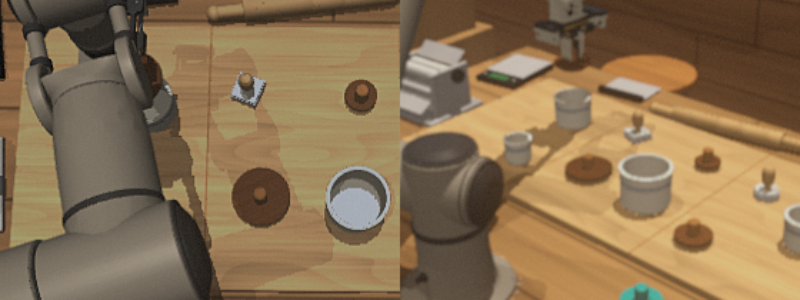

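The top crop shows the lid in the gripper above the large canister at about (150,80). In the side crop the gripper is at about (570,40) and nothing has been disturbed. I'll lower to just above the rim.

Emit:
step_arm:
  steps:
    - {"x": 0.001, "y": 0, "z": 0.03, "rx": 0, "ry": 0, "rz": 0, "claw": -1}
    - {"x": 0.001, "y": 0, "z": 0.06, "rx": 0, "ry": 0, "rz": 0, "claw": -1}
    - {"x": 0.001, "y": 0, "z": 0.08, "rx": 0, "ry": 0, "rz": 0, "claw": -1}
    - {"x": 0.001, "y": 0, "z": 0.09, "rx": 0, "ry": 0, "rz": 0, "claw": -1}
    - {"x": 0.001, "y": 0, "z": 0.1, "rx": 0, "ry": 0, "rz": 0, "claw": -1}
    - {"x": 0.001, "y": 0, "z": 0.106, "rx": 0, "ry": 0, "rz": 0, "claw": -1}
    - {"x": 0.001, "y": 0, "z": 0.11, "rx": 0, "ry": 0, "rz": 0, "claw": -1}
    - {"x": 0.001, "y": 0, "z": 0.112, "rx": 0, "ry": 0, "rz": 0, "claw": -1}
    - {"x": 0.001, "y": 0, "z": 0.112, "rx": 0, "ry": 0, "rz": 0, "claw": -1}
    - {"x": 0.001, "y": 0, "z": 0.112, "rx": 0, "ry": 0, "rz": 0, "claw": -1}

```text
time: 5.05
tool_pos: [0.6232, 0.2974, 0.1165]
tool_rot: [3.14, -0.0, 1.571]
contact_force: [0.5, 0.8, -0.7]
opening: 0.025
grip_force: 25.0
```

Emit:
step_arm:
  steps:
    - {"x": 0, "y": 0, "z": 0.001, "rx": 0, "ry": 0, "rz": 0, "claw": -1}
    - {"x": 0, "y": 0, "z": 0.002, "rx": 0, "ry": 0, "rz": 0, "claw": -1}
    - {"x": 0, "y": 0, "z": 0.002, "rx": 0, "ry": 0, "rz": 0, "claw": -1}
    - {"x": 0, "y": 0, "z": 0.002, "rx": 0, "ry": 0, "rz": 0, "claw": -1}

```text
time: 5.38
tool_pos: [0.6229, 0.2972, 0.1143]
tool_rot: [3.141, -0.0, 1.571]
contact_force: [-0.1, 0.1, -0.8]
opening: 0.0244
grip_force: 25.0
```

Emit:
step_arm:
  steps:
    - {"x": 0, "y": 0, "z": 0.0015, "rx": 0, "ry": 0, "rz": 0, "claw": -1}
    - {"x": 0, "y": 0, "z": 0.0025, "rx": 0, "ry": 0, "rz": 0, "claw": -1}
    - {"x": 0, "y": 0, "z": 0.0025, "rx": 0, "ry": 0, "rz": 0, "claw": -1}
    - {"x": 0, "y": 0, "z": 0.0025, "rx": 0, "ry": 0, "rz": 0, "claw": -1}
    - {"x": 0, "y": 0, "z": 0.0025, "rx": 0, "ry": 0, "rz": 0, "claw": -1}

```text
time: 5.8
tool_pos: [0.623, 0.2973, 0.1127]
tool_rot: [3.141, -0.0, 1.571]
contact_force: [-1.2, 0.0, 2.2]
opening: 0.0247
grip_force: 25.0
```

Emit:
step_arm:
  steps:
    - {"x": 0, "y": 0, "z": 0.001, "rx": 0, "ry": 0, "rz": 0, "claw": -1}
    - {"x": 0, "y": 0, "z": 0.001, "rx": 0, "ry": 0, "rz": 0, "claw": -1}
    - {"x": 0, "y": 0, "z": 0.001, "rx": 0, "ry": 0, "rz": 0, "claw": -1}
    - {"x": 0, "y": 0, "z": 0.0005, "rx": 0, "ry": 0, "rz": 0, "claw": 0.0}
    - {"x": 0, "y": 0, "z": 0.0005, "rx": 0, "ry": 0, "rz": 0, "claw": 0.2}
    - {"x": 0, "y": 0, "z": 0.0005, "rx": 0, "ry": 0, "rz": 0, "claw": 0.2}
    - {"x": 0, "y": 0, "z": 0.0005, "rx": 0, "ry": 0, "rz": 0, "claw": 0.2}
    - {"x": 0, "y": 0, "z": 0, "rx": 0, "ry": 0, "rz": 0, "claw": 0.2}

```text
time: 6.47
tool_pos: [0.6227, 0.2973, 0.1119]
tool_rot: [-3.141, 0.0, 1.571]
contact_force: [0.4, 0.4, 0.0]
opening: 0.052
grip_force: 0.0
```

Emit:
step_arm:
  steps:
    - {"x": 0, "y": 0, "z": -0.02, "rx": 0, "ry": 0, "rz": 0, "claw": 0.2}
    - {"x": 0, "y": 0, "z": -0.06, "rx": 0, "ry": 0, "rz": 0, "claw": 0.2}
    - {"x": 0, "y": 0, "z": -0.1, "rx": 0, "ry": 0, "rz": 0, "claw": 0.2}
    - {"x": -0.02, "y": -0.016, "z": -0.13, "rx": 0, "ry": 0, "rz": 0, "claw": 0.2}
    - {"x": -0.06, "y": -0.049, "z": -0.14, "rx": 0, "ry": 0, "rz": 0, "claw": 0.2}
    - {"x": -0.1, "y": -0.081, "z": -0.14, "rx": 0, "ry": 0, "rz": 0, "claw": 0.2}
    - {"x": -0.14, "y": -0.114, "z": -0.14, "rx": 0, "ry": 0, "rz": 0, "claw": 0.2}
    - {"x": -0.18, "y": -0.146, "z": -0.14, "rx": 0, "ry": 0, "rz": 0, "claw": 0.2}
    - {"x": -0.22, "y": -0.179, "z": -0.14, "rx": 0, "ry": 0, "rz": 0, "claw": 0.2}
    - {"x": -0.26, "y": -0.211, "z": -0.14, "rx": 0, "ry": 0, "rz": 0, "claw": 0.2}
    - {"x": -0.286, "y": -0.232, "z": -0.14, "rx": 0, "ry": 0, "rz": 0, "claw": 0.2}
    - {"x": -0.286, "y": -0.232, "z": -0.14, "rx": 0, "ry": 0, "rz": 0, "claw": 0.2}

```text
time: 7.47
tool_pos: [0.446, 0.0801, 0.2176]
tool_rot: [-3.14, 0.001, 1.568]
contact_force: [0.3, 0.2, -0.1]
opening: 0.0547
grip_force: 0.0
```

```bash
python3 - <<'E'
from fit import *
print(robot.observe()['tool_pos'])
print(lid(162,130,.096,.088,32))
cv2.imwrite('pics/t2.png',im[60:270,60:340].astype(np.uint8))
E
```

```text
[0.44787609 0.08145107 0.21786801]
('disc', array([0.6235, 0.2977, 0.0473]), 0.0009, 'knob', array([0.5884, 0.2246, 0.0296]), 0.01)
```

View pics/t2.png

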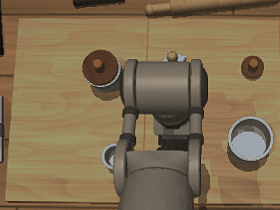

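The large lid sits flat and centred on its canister at (100,68) in the crop; the fitted disc (0.6235, 0.2977) matches the rim. Next is the largest lid.

Emit:
step_arm:
  steps:
    - {"x": 0.001, "y": 0.001, "z": 0.04, "rx": 0, "ry": 0, "rz": 0, "claw": 0.2}
    - {"x": 0.001, "y": 0.001, "z": 0.09, "rx": 0, "ry": 0, "rz": 0, "claw": 0.2}
    - {"x": 0.001, "y": 0.001, "z": 0.14, "rx": 0, "ry": 0, "rz": 0, "claw": 0.2}
    - {"x": 0.001, "y": 0.001, "z": 0.18, "rx": 0, "ry": 0, "rz": 0, "claw": 0.2}
    - {"x": 0.001, "y": 0.001, "z": 0.205, "rx": 0, "ry": 0, "rz": 0, "claw": 0.2}
    - {"x": 0.001, "y": 0.001, "z": 0.222, "rx": 0, "ry": 0, "rz": 0, "claw": 0.2}
    - {"x": 0.001, "y": 0.001, "z": 0.234, "rx": 0, "ry": 0, "rz": 0, "claw": 0.2}
    - {"x": 0.001, "y": 0.001, "z": 0.234, "rx": 0, "ry": 0, "rz": 0, "claw": 0.2}
    - {"x": 0.001, "y": 0.001, "z": 0.234, "rx": 0, "ry": 0, "rz": 0, "claw": 0.2}

```text
time: 8.27
tool_pos: [0.4501, 0.0839, 0.0418]
tool_rot: [-3.142, -0.0, 1.571]
contact_force: [0.2, -1.3, 0.2]
opening: 0.0548
grip_force: 0.0
```

Emit:
step_arm:
  squeeze: 25
  steps:
    - {"x": 0, "y": 0, "z": 0, "rx": 0, "ry": 0, "rz": 0, "claw": -1}
    - {"x": 0, "y": 0, "z": 0, "rx": 0, "ry": 0, "rz": 0, "claw": -1}
    - {"x": 0, "y": 0, "z": 0, "rx": 0, "ry": 0, "rz": 0, "claw": -1}
    - {"x": 0, "y": 0, "z": 0, "rx": 0, "ry": 0, "rz": 0, "claw": -1}
    - {"x": 0, "y": 0, "z": 0, "rx": 0, "ry": 0, "rz": 0, "claw": -1}
    - {"x": 0, "y": 0, "z": 0, "rx": 0, "ry": 0, "rz": 0, "claw": -1}
    - {"x": 0, "y": 0, "z": 0, "rx": 0, "ry": 0, "rz": 0, "claw": -1}
    - {"x": 0, "y": 0, "z": 0, "rx": 0, "ry": 0, "rz": 0, "claw": -1}

```text
time: 8.93
tool_pos: [0.4497, 0.0835, 0.0423]
tool_rot: [3.141, -0.0, 1.571]
contact_force: [-1.2, 0.2, 6.2]
opening: 0.0247
grip_force: 25.0
```

Emit:
step_arm:
  steps:
    - {"x": 0, "y": 0, "z": -0.02, "rx": 0, "ry": 0, "rz": 0, "claw": -1}
    - {"x": 0, "y": 0, "z": -0.06, "rx": 0, "ry": 0, "rz": 0, "claw": -1}
    - {"x": 0, "y": 0, "z": -0.1, "rx": 0, "ry": 0, "rz": 0, "claw": -1}
    - {"x": 0, "y": 0, "z": -0.14, "rx": 0, "ry": 0, "rz": 0, "claw": -1}
    - {"x": 0, "y": 0, "z": -0.18, "rx": 0, "ry": 0, "rz": 0, "claw": -1}
    - {"x": -0.025, "y": 0, "z": -0.205, "rx": 0, "ry": 0, "rz": 0, "claw": -1}
    - {"x": -0.065, "y": -0.004, "z": -0.21, "rx": 0, "ry": 0, "rz": 0, "claw": -1}
    - {"x": -0.11, "y": -0.008, "z": -0.21, "rx": 0, "ry": 0, "rz": 0, "claw": -1}
    - {"x": -0.15, "y": -0.012, "z": -0.21, "rx": 0, "ry": 0, "rz": 0, "claw": -1}
    - {"x": -0.19, "y": -0.015, "z": -0.21, "rx": 0, "ry": 0, "rz": 0, "claw": -1}
    - {"x": -0.225, "y": -0.017, "z": -0.21, "rx": 0, "ry": 0, "rz": 0, "claw": -1}
    - {"x": -0.239, "y": -0.017, "z": -0.21, "rx": 0, "ry": 0, "rz": 0, "claw": -1}

```text
time: 9.93
tool_pos: [0.4364, -0.0985, 0.1991]
tool_rot: [-3.141, 0.001, 1.568]
contact_force: [0.0, -0.6, -1.6]
opening: 0.0246
grip_force: 25.0
```

Emit:
step_arm:
  steps:
    - {"x": 0, "y": 0, "z": 0, "rx": 0, "ry": 0, "rz": 0, "claw": -1}
    - {"x": 0, "y": 0, "z": 0, "rx": 0, "ry": 0, "rz": 0, "claw": -1}
    - {"x": 0, "y": 0, "z": 0.03, "rx": 0, "ry": 0, "rz": 0, "claw": -1}
    - {"x": 0, "y": 0, "z": 0.05, "rx": 0, "ry": 0, "rz": 0, "claw": -1}
    - {"x": 0, "y": 0, "z": 0.06, "rx": 0, "ry": 0, "rz": 0, "claw": -1}
    - {"x": 0, "y": 0, "z": 0.06, "rx": 0, "ry": 0, "rz": 0, "claw": -1}
    - {"x": 0, "y": 0, "z": 0.06, "rx": 0, "ry": 0, "rz": 0, "claw": -1}

```text
time: 10.52
tool_pos: [0.437, -0.0948, 0.1545]
tool_rot: [-3.141, -0.0, 1.572]
contact_force: [0.3, 0.0, -0.5]
opening: 0.0246
grip_force: 25.0
```

Emit:
step_arm:
  steps:
    - {"x": -0.001, "y": 0, "z": 0.012, "rx": 0, "ry": 0, "rz": 0, "claw": -1}
    - {"x": -0.001, "y": 0, "z": 0.024, "rx": 0, "ry": 0, "rz": 0, "claw": -1}
    - {"x": -0.001, "y": 0, "z": 0.033, "rx": 0, "ry": 0, "rz": 0, "claw": -1}
    - {"x": -0.001, "y": 0, "z": 0.038, "rx": 0, "ry": 0, "rz": 0, "claw": -1}
    - {"x": -0.001, "y": 0, "z": 0.04, "rx": 0, "ry": 0, "rz": 0, "claw": -1}
    - {"x": -0.001, "y": 0, "z": 0.041, "rx": 0, "ry": 0, "rz": 0, "claw": -1}
    - {"x": -0.001, "y": 0, "z": 0.042, "rx": 0, "ry": 0, "rz": 0, "claw": -1}
    - {"x": -0.001, "y": 0, "z": 0.043, "rx": 0, "ry": 0, "rz": 0, "claw": -1}
    - {"x": -0.001, "y": 0, "z": 0.043, "rx": 0, "ry": 0, "rz": 0, "claw": -1}
    - {"x": -0.001, "y": 0, "z": 0.043, "rx": 0, "ry": 0, "rz": 0, "claw": -1}

```text
time: 11.35
tool_pos: [0.4371, -0.0966, 0.1224]
tool_rot: [3.141, 0.0, 1.571]
contact_force: [-0.5, 0.1, 0.0]
opening: 0.0247
grip_force: 25.0
```

Emit:
step_arm:
  steps:
    - {"x": 0, "y": 0, "z": 0.001, "rx": 0, "ry": 0, "rz": 0, "claw": -1}
    - {"x": 0, "y": 0, "z": 0.0015, "rx": 0, "ry": 0, "rz": 0, "claw": -1}
    - {"x": 0, "y": 0, "z": 0.0015, "rx": 0, "ry": 0, "rz": 0, "claw": -1}
    - {"x": 0, "y": 0, "z": 0.0015, "rx": 0, "ry": 0, "rz": 0, "claw": -1}

```text
time: 11.68
tool_pos: [0.4372, -0.0966, 0.1222]
tool_rot: [3.14, 0.001, 1.571]
contact_force: [-3.4, 0.3, 10.6]
opening: 0.0243
grip_force: 25.0
```

Emit:
step_arm:
  steps:
    - {"x": 0, "y": 0, "z": -0.001, "rx": 0, "ry": 0, "rz": 0, "claw": 0.0}
    - {"x": 0, "y": 0, "z": -0.001, "rx": 0, "ry": 0, "rz": 0, "claw": 0.2}
    - {"x": 0, "y": 0, "z": -0.001, "rx": 0, "ry": 0, "rz": 0, "claw": 0.2}
    - {"x": 0, "y": 0, "z": -0.001, "rx": 0, "ry": 0, "rz": 0, "claw": 0.2}
    - {"x": 0, "y": 0, "z": -0.001, "rx": 0, "ry": 0, "rz": 0, "claw": 0.2}

```text
time: 12.1
tool_pos: [0.4368, -0.0965, 0.1216]
tool_rot: [-3.141, -0.0, 1.571]
contact_force: [0.5, 0.4, -0.4]
opening: 0.0525
grip_force: 0.0
```

Emit:
step_arm:
  steps:
    - {"x": 0, "y": 0, "z": -0.02, "rx": 0, "ry": 0, "rz": 0, "claw": 0.2}
    - {"x": 0, "y": 0, "z": -0.06, "rx": 0, "ry": 0, "rz": 0, "claw": 0.2}
    - {"x": 0, "y": 0, "z": -0.1, "rx": 0, "ry": 0, "rz": 0, "claw": 0.2}
    - {"x": -0.02, "y": -0.007, "z": -0.125, "rx": 0, "ry": 0, "rz": 0, "claw": 0.2}
    - {"x": -0.06, "y": -0.02, "z": -0.13, "rx": 0, "ry": 0, "rz": 0, "claw": 0.2}
    - {"x": -0.1, "y": -0.032, "z": -0.13, "rx": 0, "ry": 0, "rz": 0, "claw": 0.2}
    - {"x": -0.14, "y": -0.045, "z": -0.13, "rx": 0, "ry": 0, "rz": 0, "claw": 0.2}
    - {"x": -0.18, "y": -0.058, "z": -0.13, "rx": 0, "ry": 0, "rz": 0, "claw": 0.2}
    - {"x": -0.21, "y": -0.068, "z": -0.13, "rx": 0, "ry": 0, "rz": 0, "claw": 0.2}
    - {"x": -0.219, "y": -0.071, "z": -0.13, "rx": 0, "ry": 0, "rz": 0, "claw": 0.2}
    - {"x": -0.219, "y": -0.071, "z": -0.13, "rx": 0, "ry": 0, "rz": 0, "claw": 0.2}
    - {"x": -0.219, "y": -0.071, "z": -0.13, "rx": 0, "ry": 0, "rz": 0, "claw": 0.2}

```text
time: 13.1
tool_pos: [0.3836, -0.2602, 0.2189]
tool_rot: [-3.141, -0.001, 1.57]
contact_force: [0.2, 0.4, 0.3]
opening: 0.0547
grip_force: 0.0
```

```bash
python3 - <<'E'
from fit import *
print(robot.observe()['tool_pos'])
print(lid(311,201,.112,.098,32), lid(162,130,.096,.088,32))
cv2.imwrite('pics/t3.png',im[60:290,60:480].astype(np.uint8))
E
```

```text
[ 0.38379543 -0.25971053  0.21900489]
('disc', array([ 0.4371, -0.097 ,  0.0546]), 0.0006, 'knob', array([ 0.4363, -0.0968,  0.0116]), 0.0006) ('disc', array([0.6236, 0.2977, 0.0472]), 0.0009, 'knob', array([0.6229, 0.2969, 0.0121]), 0.0006)
```

View pics/t3.png

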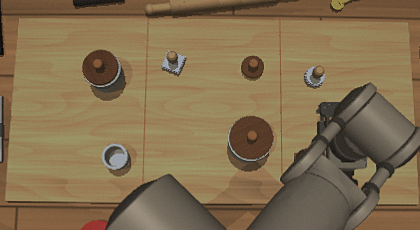

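Both lids are seated: large at (102,68) and largest at (251,138), with fitted discs within 1 mm of the rims. Next is the medium lid.

Emit:
step_arm:
  steps:
    - {"x": -0.002, "y": -0.001, "z": 0.04, "rx": 0, "ry": 0, "rz": 0, "claw": 0.2}
    - {"x": -0.002, "y": -0.001, "z": 0.09, "rx": 0, "ry": 0, "rz": 0, "claw": 0.2}
    - {"x": -0.002, "y": -0.001, "z": 0.14, "rx": 0, "ry": 0, "rz": 0, "claw": 0.2}
    - {"x": -0.002, "y": -0.001, "z": 0.18, "rx": 0, "ry": 0, "rz": 0, "claw": 0.2}
    - {"x": -0.002, "y": -0.001, "z": 0.205, "rx": 0, "ry": 0, "rz": 0, "claw": 0.2}
    - {"x": -0.002, "y": -0.001, "z": 0.222, "rx": 0, "ry": 0, "rz": 0, "claw": 0.2}
    - {"x": -0.002, "y": -0.001, "z": 0.235, "rx": 0, "ry": 0, "rz": 0, "claw": 0.2}
    - {"x": -0.002, "y": -0.001, "z": 0.235, "rx": 0, "ry": 0, "rz": 0, "claw": 0.2}
    - {"x": -0.002, "y": -0.001, "z": 0.235, "rx": 0, "ry": 0, "rz": 0, "claw": 0.2}

```text
time: 13.9
tool_pos: [0.3832, -0.261, 0.0429]
tool_rot: [-3.141, -0.001, 1.572]
contact_force: [0.6, -0.5, 0.4]
opening: 0.055
grip_force: 0.0
```

Emit:
step_arm:
  squeeze: 25
  steps:
    - {"x": 0, "y": 0, "z": 0, "rx": 0, "ry": 0, "rz": 0, "claw": -1}
    - {"x": 0, "y": 0, "z": 0, "rx": 0, "ry": 0, "rz": 0, "claw": -1}
    - {"x": 0, "y": 0, "z": 0, "rx": 0, "ry": 0, "rz": 0, "claw": -1}
    - {"x": 0, "y": 0, "z": 0, "rx": 0, "ry": 0, "rz": 0, "claw": -1}
    - {"x": 0, "y": 0, "z": 0, "rx": 0, "ry": 0, "rz": 0, "claw": -1}
    - {"x": 0, "y": 0, "z": 0, "rx": 0, "ry": 0, "rz": 0, "claw": -1}
    - {"x": 0, "y": 0, "z": 0, "rx": 0, "ry": 0, "rz": 0, "claw": -1}
    - {"x": 0, "y": 0, "z": 0, "rx": 0, "ry": 0, "rz": 0, "claw": -1}

```text
time: 14.57
tool_pos: [0.383, -0.2624, 0.0433]
tool_rot: [3.141, 0.0, 1.571]
contact_force: [-1.2, 0.8, 5.4]
opening: 0.0245
grip_force: 25.0
```

Emit:
step_arm:
  steps:
    - {"x": 0, "y": 0, "z": -0.02, "rx": 0, "ry": 0, "rz": 0, "claw": -1}
    - {"x": 0, "y": 0, "z": -0.06, "rx": 0, "ry": 0, "rz": 0, "claw": -1}
    - {"x": 0, "y": 0, "z": -0.1, "rx": 0, "ry": 0, "rz": 0, "claw": -1}
    - {"x": 0, "y": 0, "z": -0.14, "rx": 0, "ry": 0, "rz": 0, "claw": -1}
    - {"x": -0.02, "y": 0.015, "z": -0.18, "rx": 0, "ry": 0, "rz": 0, "claw": -1}
    - {"x": -0.052, "y": 0.039, "z": -0.205, "rx": 0, "ry": 0, "rz": 0, "claw": -1}
    - {"x": -0.084, "y": 0.063, "z": -0.21, "rx": 0, "ry": 0, "rz": 0, "claw": -1}
    - {"x": -0.116, "y": 0.087, "z": -0.21, "rx": 0, "ry": 0, "rz": 0, "claw": -1}
    - {"x": -0.15, "y": 0.112, "z": -0.21, "rx": 0, "ry": 0, "rz": 0, "claw": -1}
    - {"x": -0.184, "y": 0.138, "z": -0.21, "rx": 0, "ry": 0, "rz": 0, "claw": -1}
    - {"x": -0.216, "y": 0.162, "z": -0.21, "rx": 0, "ry": 0, "rz": 0, "claw": -1}
    - {"x": -0.23, "y": 0.1725, "z": -0.21, "rx": 0, "ry": 0, "rz": 0, "claw": -1}

```text
time: 15.57
tool_pos: [0.5134, -0.4372, 0.199]
tool_rot: [-3.142, 0.0, 1.57]
contact_force: [-0.8, 0.3, -0.9]
opening: 0.0245
grip_force: 25.0
```

Emit:
step_arm:
  steps:
    - {"x": 0, "y": 0, "z": 0, "rx": 0, "ry": 0, "rz": 0, "claw": -1}
    - {"x": 0, "y": 0, "z": 0, "rx": 0, "ry": 0, "rz": 0, "claw": -1}
    - {"x": 0, "y": 0, "z": 0.03, "rx": 0, "ry": 0, "rz": 0, "claw": -1}
    - {"x": 0, "y": 0, "z": 0.06, "rx": 0, "ry": 0, "rz": 0, "claw": -1}
    - {"x": 0, "y": 0, "z": 0.08, "rx": 0, "ry": 0, "rz": 0, "claw": -1}
    - {"x": 0, "y": 0, "z": 0.09, "rx": 0, "ry": 0, "rz": 0, "claw": -1}
    - {"x": 0, "y": 0, "z": 0.09, "rx": 0, "ry": 0, "rz": 0, "claw": -1}
    - {"x": 0, "y": 0, "z": 0.09, "rx": 0, "ry": 0, "rz": 0, "claw": -1}

```text
time: 16.23
tool_pos: [0.5122, -0.4343, 0.1337]
tool_rot: [3.141, 0.0, 1.571]
contact_force: [-0.7, 0.1, -0.4]
opening: 0.0247
grip_force: 25.0
```

Emit:
step_arm:
  steps:
    - {"x": 0, "y": 0, "z": 0.012, "rx": 0, "ry": 0, "rz": 0, "claw": -1}
    - {"x": 0, "y": 0, "z": 0.024, "rx": 0, "ry": 0, "rz": 0, "claw": -1}
    - {"x": 0, "y": 0, "z": 0.032, "rx": 0, "ry": 0, "rz": 0, "claw": -1}
    - {"x": 0, "y": 0, "z": 0.036, "rx": 0, "ry": 0, "rz": 0, "claw": -1}
    - {"x": 0, "y": 0, "z": 0.038, "rx": 0, "ry": 0, "rz": 0, "claw": -1}
    - {"x": 0, "y": 0, "z": 0.039, "rx": 0, "ry": 0, "rz": 0, "claw": -1}
    - {"x": 0, "y": 0, "z": 0.04, "rx": 0, "ry": 0, "rz": 0, "claw": -1}
    - {"x": 0, "y": 0, "z": 0.041, "rx": 0, "ry": 0, "rz": 0, "claw": -1}
    - {"x": 0, "y": 0, "z": 0.041, "rx": 0, "ry": 0, "rz": 0, "claw": -1}
    - {"x": 0, "y": 0, "z": 0.041, "rx": 0, "ry": 0, "rz": 0, "claw": -1}

```text
time: 17.07
tool_pos: [0.5123, -0.4348, 0.1034]
tool_rot: [3.141, 0.001, 1.571]
contact_force: [-2.3, 1.2, 5.7]
opening: 0.0245
grip_force: 25.0
```

Emit:
step_arm:
  steps:
    - {"x": 0, "y": 0, "z": 0.0005, "rx": 0, "ry": 0, "rz": 0, "claw": -1}
    - {"x": 0, "y": 0, "z": 0.001, "rx": 0, "ry": 0, "rz": 0, "claw": -1}
    - {"x": 0, "y": 0, "z": 0.001, "rx": 0, "ry": 0, "rz": 0, "claw": -1}
    - {"x": 0, "y": 0, "z": 0.001, "rx": 0, "ry": 0, "rz": 0, "claw": -1}

```text
time: 17.4
tool_pos: [0.5124, -0.4349, 0.1034]
tool_rot: [3.141, 0.001, 1.571]
contact_force: [-3.9, 2.4, 9.1]
opening: 0.0244
grip_force: 25.0
```

Emit:
step_arm:
  steps:
    - {"x": 0, "y": 0, "z": -0.001, "rx": 0, "ry": 0, "rz": 0, "claw": 0.0}
    - {"x": 0, "y": 0, "z": -0.001, "rx": 0, "ry": 0, "rz": 0, "claw": 0.2}
    - {"x": 0, "y": 0, "z": -0.001, "rx": 0, "ry": 0, "rz": 0, "claw": 0.2}
    - {"x": 0, "y": 0, "z": -0.001, "rx": 0, "ry": 0, "rz": 0, "claw": 0.2}
    - {"x": 0, "y": 0, "z": -0.001, "rx": 0, "ry": 0, "rz": 0, "claw": 0.2}
    - {"x": 0, "y": 0, "z": -0.02, "rx": 0, "ry": 0, "rz": 0, "claw": 0.2}
    - {"x": 0, "y": 0, "z": -0.06, "rx": 0, "ry": 0, "rz": 0, "claw": 0.2}
    - {"x": 0, "y": 0, "z": -0.1, "rx": 0, "ry": 0, "rz": 0, "claw": 0.2}
    - {"x": 0, "y": 0, "z": -0.14, "rx": 0, "ry": 0, "rz": 0, "claw": 0.2}
    - {"x": 0, "y": 0, "z": -0.15, "rx": 0, "ry": 0, "rz": 0, "claw": 0.2}
    - {"x": 0, "y": 0, "z": -0.15, "rx": 0, "ry": 0, "rz": 0, "claw": 0.2}

```text
time: 18.32
tool_pos: [0.5132, -0.4357, 0.2172]
tool_rot: [3.137, 0.004, 1.571]
contact_force: [0.1, -0.4, -0.6]
opening: 0.0552
grip_force: 0.0
```

Emit:
step_arm:
  steps:
    - {"x": 0.04, "y": 0.017, "z": 0, "rx": 0, "ry": 0, "rz": 0, "claw": 0.2}
    - {"x": 0.085, "y": 0.036, "z": 0, "rx": 0, "ry": 0, "rz": 0, "claw": 0.2}
    - {"x": 0.13, "y": 0.055, "z": 0, "rx": 0, "ry": 0, "rz": 0, "claw": 0.2}
    - {"x": 0.175, "y": 0.074, "z": 0, "rx": 0, "ry": 0, "rz": 0, "claw": 0.2}
    - {"x": 0.22, "y": 0.094, "z": 0, "rx": 0, "ry": 0, "rz": 0, "claw": 0.2}
    - {"x": 0.265, "y": 0.113, "z": 0, "rx": 0, "ry": 0, "rz": 0, "claw": 0.2}
    - {"x": 0.31, "y": 0.132, "z": 0, "rx": 0, "ry": 0, "rz": 0, "claw": 0.2}
    - {"x": 0.355, "y": 0.151, "z": 0, "rx": 0, "ry": 0, "rz": 0, "claw": 0.2}
    - {"x": 0.4, "y": 0.17, "z": 0, "rx": 0, "ry": 0, "rz": 0, "claw": 0.2}
    - {"x": 0.434, "y": 0.185, "z": 0, "rx": 0, "ry": 0, "rz": 0, "claw": 0.2}
    - {"x": 0.434, "y": 0.185, "z": 0, "rx": 0, "ry": 0, "rz": 0, "claw": 0.2}
    - {"x": 0.434, "y": 0.185, "z": 0, "rx": 0, "ry": 0, "rz": 0, "claw": 0.2}

```text
time: 19.32
tool_pos: [0.6507, -0.1074, 0.2117]
tool_rot: [-3.138, -0.001, 1.574]
contact_force: [-0.9, -0.6, 0.4]
opening: 0.0548
grip_force: 0.0
```

```bash
python3 - <<'E'
from fit import *
print(robot.observe()['tool_pos'])
print(lid(435,174,.08,.078,32))
print(rim(175,217,.064,.06))
E
```

```text
[ 0.65041352 -0.10889192  0.21207855]
('disc', array([ 0.5122, -0.4333,  0.0394]), 0.0007, 'knob', array([ 0.5122, -0.4331,  0.0119]), 0.001)fit.py:8: RuntimeWarning: Mean of empty slice.
  s=least_squares(f,[*P.mean(0),R0],loss='soft_l1',f_scale=.001); return np.round(s.x,4), round(float(np.abs(f(s.x)).mean()),4)
  ret = um.true_divide(
Traceback (most recent call last):
  File "fit.py", line 10, in rim
    z=.018+H; m=near(u,v,r)&(np.abs(X[...,2]-z)<.004); return circ(onplane(m,z),D/2-.0025)
                                                              ~~~~^^^^^^^^^^^^^^^^^^^^^^^^
  File "fit.py", line 8, in circ
    s=least_squares(f,[*P.mean(0),R0],loss='soft_l1',f_scale=.001); return np.round(s.x,4), round(float(np.abs(f(s.x)).mean()),4)
ValueError: Initial guess is outside of provided bounds
```

The medium lid is seated (0.5122, -0.4333 against a rim at 0.5121, -0.434). The arm is hiding the small canister from the top camera right now. Next is the small lid.

Emit:
step_arm:
  steps:
    - {"x": 0, "y": 0, "z": 0.04, "rx": 0, "ry": 0, "rz": 0, "claw": 0.2}
    - {"x": 0, "y": 0, "z": 0.085, "rx": 0, "ry": 0, "rz": 0, "claw": 0.2}
    - {"x": 0, "y": 0, "z": 0.13, "rx": 0, "ry": 0, "rz": 0, "claw": 0.2}
    - {"x": 0, "y": 0, "z": 0.17, "rx": 0, "ry": 0, "rz": 0, "claw": 0.2}
    - {"x": 0, "y": 0, "z": 0.195, "rx": 0, "ry": 0, "rz": 0, "claw": 0.2}
    - {"x": 0, "y": 0, "z": 0.213, "rx": 0, "ry": 0, "rz": 0, "claw": 0.2}
    - {"x": 0, "y": 0, "z": 0.225, "rx": 0, "ry": 0, "rz": 0, "claw": 0.2}
    - {"x": 0, "y": 0, "z": 0.225, "rx": 0, "ry": 0, "rz": 0, "claw": 0.2}
    - {"x": 0, "y": 0, "z": 0.225, "rx": 0, "ry": 0, "rz": 0, "claw": 0.2}

```text
time: 20.12
tool_pos: [0.6507, -0.1102, 0.0451]
tool_rot: [-3.141, -0.0, 1.57]
contact_force: [-0.0, 0.0, 0.9]
opening: 0.0553
grip_force: 0.0
```

Emit:
step_arm:
  squeeze: 25
  steps:
    - {"x": 0, "y": 0, "z": 0, "rx": 0, "ry": 0, "rz": 0, "claw": -1}
    - {"x": 0, "y": 0, "z": 0, "rx": 0, "ry": 0, "rz": 0, "claw": -1}
    - {"x": 0, "y": 0, "z": 0, "rx": 0, "ry": 0, "rz": 0, "claw": -1}
    - {"x": 0, "y": 0, "z": 0, "rx": 0, "ry": 0, "rz": 0, "claw": -1}
    - {"x": 0, "y": 0, "z": 0, "rx": 0, "ry": 0, "rz": 0, "claw": -1}
    - {"x": 0, "y": 0, "z": 0, "rx": 0, "ry": 0, "rz": 0, "claw": -1}
    - {"x": 0, "y": 0, "z": 0, "rx": 0, "ry": 0, "rz": 0, "claw": -1}
    - {"x": 0, "y": 0, "z": 0, "rx": 0, "ry": 0, "rz": 0, "claw": -1}

```text
time: 20.78
tool_pos: [0.6514, -0.1092, 0.0457]
tool_rot: [3.141, 0.0, 1.571]
contact_force: [0.4, 0.5, 3.8]
opening: 0.0245
grip_force: 25.0
```

Emit:
step_arm:
  steps:
    - {"x": 0, "y": 0, "z": -0.02, "rx": 0, "ry": 0, "rz": 0, "claw": -1}
    - {"x": 0, "y": 0, "z": -0.06, "rx": 0, "ry": 0, "rz": 0, "claw": -1}
    - {"x": 0, "y": 0, "z": -0.1, "rx": 0, "ry": 0, "rz": 0, "claw": -1}
    - {"x": 0, "y": 0, "z": -0.14, "rx": 0, "ry": 0, "rz": 0, "claw": -1}
    - {"x": 0, "y": 0, "z": -0.18, "rx": 0, "ry": 0, "rz": 0, "claw": -1}
    - {"x": 0.02, "y": -0.014, "z": -0.205, "rx": 0, "ry": 0, "rz": 0, "claw": -1}
    - {"x": 0.05, "y": -0.036, "z": -0.21, "rx": 0, "ry": 0, "rz": 0, "claw": -1}
    - {"x": 0.085, "y": -0.06, "z": -0.21, "rx": 0, "ry": 0, "rz": 0, "claw": -1}
    - {"x": 0.12, "y": -0.085, "z": -0.21, "rx": 0, "ry": 0, "rz": 0, "claw": -1}
    - {"x": 0.155, "y": -0.11, "z": -0.21, "rx": 0, "ry": 0, "rz": 0, "claw": -1}
    - {"x": 0.19, "y": -0.135, "z": -0.21, "rx": 0, "ry": 0, "rz": 0, "claw": -1}
    - {"x": 0.225, "y": -0.16, "z": -0.21, "rx": 0, "ry": 0, "rz": 0, "claw": -1}

```text
time: 21.78
tool_pos: [0.5296, 0.0606, 0.2025]
tool_rot: [-3.141, -0.0, 1.571]
contact_force: [0.8, 0.2, -0.6]
opening: 0.0243
grip_force: 25.0
```

Emit:
step_arm:
  steps:
    - {"x": 0.035, "y": -0.025, "z": 0, "rx": 0, "ry": 0, "rz": 0, "claw": -1}
    - {"x": 0.07, "y": -0.05, "z": 0, "rx": 0, "ry": 0, "rz": 0, "claw": -1}
    - {"x": 0.105, "y": -0.075, "z": 0, "rx": 0, "ry": 0, "rz": 0, "claw": -1}
    - {"x": 0.14, "y": -0.1, "z": 0, "rx": 0, "ry": 0, "rz": 0, "claw": -1}
    - {"x": 0.175, "y": -0.125, "z": 0, "rx": 0, "ry": 0, "rz": 0, "claw": -1}
    - {"x": 0.21, "y": -0.15, "z": 0, "rx": 0, "ry": 0, "rz": 0, "claw": -1}
    - {"x": 0.24, "y": -0.17, "z": 0, "rx": 0, "ry": 0, "rz": 0, "claw": -1}
    - {"x": 0.26, "y": -0.184, "z": 0, "rx": 0, "ry": 0, "rz": 0, "claw": -1}
    - {"x": 0.264, "y": -0.188, "z": 0, "rx": 0, "ry": 0, "rz": 0, "claw": -1}
    - {"x": 0.264, "y": -0.188, "z": 0, "rx": 0, "ry": 0, "rz": 0, "claw": -1}
    - {"x": 0.264, "y": -0.188, "z": 0, "rx": 0, "ry": 0, "rz": 0, "claw": -1}
    - {"x": 0.264, "y": -0.188, "z": 0, "rx": 0, "ry": 0, "rz": 0, "claw": -1}

```text
time: 22.78
tool_pos: [0.3906, 0.2567, 0.2026]
tool_rot: [3.141, 0.0, 1.57]
contact_force: [-0.3, -0.2, 0.0]
opening: 0.0248
grip_force: 25.0
```

Emit:
step_arm:
  steps:
    - {"x": 0, "y": 0, "z": 0.03, "rx": 0, "ry": 0, "rz": 0, "claw": -1}
    - {"x": 0, "y": 0, "z": 0.06, "rx": 0, "ry": 0, "rz": 0, "claw": -1}
    - {"x": 0, "y": 0, "z": 0.08, "rx": 0, "ry": 0, "rz": 0, "claw": -1}
    - {"x": 0, "y": 0, "z": 0.09, "rx": 0, "ry": 0, "rz": 0, "claw": -1}
    - {"x": 0, "y": 0, "z": 0.1, "rx": 0, "ry": 0, "rz": 0, "claw": -1}
    - {"x": 0, "y": 0, "z": 0.1, "rx": 0, "ry": 0, "rz": 0, "claw": -1}
    - {"x": 0, "y": 0, "z": 0.1, "rx": 0, "ry": 0, "rz": 0, "claw": -1}

```text
time: 23.37
tool_pos: [0.3905, 0.2573, 0.128]
tool_rot: [3.141, -0.0, 1.57]
contact_force: [0.5, 0.2, -0.1]
opening: 0.0247
grip_force: 25.0
```

Emit:
step_arm:
  steps:
    - {"x": 0.0005, "y": -0.001, "z": 0.012, "rx": 0, "ry": 0, "rz": 0, "claw": -1}
    - {"x": 0.0005, "y": -0.001, "z": 0.024, "rx": 0, "ry": 0, "rz": 0, "claw": -1}
    - {"x": 0.0005, "y": -0.001, "z": 0.033, "rx": 0, "ry": 0, "rz": 0, "claw": -1}
    - {"x": 0.0005, "y": -0.001, "z": 0.038, "rx": 0, "ry": 0, "rz": 0, "claw": -1}
    - {"x": 0.0005, "y": -0.001, "z": 0.04, "rx": 0, "ry": 0, "rz": 0, "claw": -1}
    - {"x": 0.0005, "y": -0.001, "z": 0.041, "rx": 0, "ry": 0, "rz": 0, "claw": -1}
    - {"x": 0.0005, "y": -0.001, "z": 0.042, "rx": 0, "ry": 0, "rz": 0, "claw": -1}
    - {"x": 0.0005, "y": -0.001, "z": 0.043, "rx": 0, "ry": 0, "rz": 0, "claw": -1}
    - {"x": 0.0005, "y": -0.001, "z": 0.043, "rx": 0, "ry": 0, "rz": 0, "claw": -1}
    - {"x": 0.0005, "y": -0.001, "z": 0.043, "rx": 0, "ry": 0, "rz": 0, "claw": -1}

```text
time: 24.2
tool_pos: [0.3894, 0.258, 0.0957]
tool_rot: [3.141, -0.0, 1.571]
contact_force: [0.5, 1.1, -0.3]
opening: 0.0246
grip_force: 25.0
```

Emit:
step_arm:
  steps:
    - {"x": 0, "y": 0, "z": 0.0005, "rx": 0, "ry": 0, "rz": 0, "claw": -1}
    - {"x": 0, "y": 0, "z": 0.001, "rx": 0, "ry": 0, "rz": 0, "claw": -1}
    - {"x": 0, "y": 0, "z": 0.001, "rx": 0, "ry": 0, "rz": 0, "claw": -1}
    - {"x": 0, "y": 0, "z": 0.001, "rx": 0, "ry": 0, "rz": 0, "claw": -1}

```text
time: 24.53
tool_pos: [0.3895, 0.258, 0.0956]
tool_rot: [3.141, -0.001, 1.571]
contact_force: [-1.8, -1.5, 8.0]
opening: 0.0249
grip_force: 25.0
```

Seated with 8 N of contact. Next I release, rise and move aside to (0.45, 0.08) for a clear view.

Emit:
step_arm:
  steps:
    - {"x": 0, "y": 0, "z": -0.001, "rx": 0, "ry": 0, "rz": 0, "claw": 0.0}
    - {"x": 0, "y": 0, "z": -0.001, "rx": 0, "ry": 0, "rz": 0, "claw": 0.2}
    - {"x": 0, "y": 0, "z": -0.001, "rx": 0, "ry": 0, "rz": 0, "claw": 0.2}
    - {"x": 0, "y": 0, "z": -0.001, "rx": 0, "ry": 0, "rz": 0, "claw": 0.2}
    - {"x": 0, "y": 0, "z": -0.001, "rx": 0, "ry": 0, "rz": 0, "claw": 0.2}
    - {"x": 0, "y": 0, "z": -0.02, "rx": 0, "ry": 0, "rz": 0, "claw": 0.2}
    - {"x": 0, "y": 0, "z": -0.06, "rx": 0, "ry": 0, "rz": 0, "claw": 0.2}
    - {"x": 0, "y": 0, "z": -0.1, "rx": 0, "ry": 0, "rz": 0, "claw": 0.2}
    - {"x": 0, "y": 0, "z": -0.14, "rx": 0, "ry": 0, "rz": 0, "claw": 0.2}
    - {"x": 0, "y": 0, "z": -0.18, "rx": 0, "ry": 0, "rz": 0, "claw": 0.2}
    - {"x": 0, "y": 0, "z": -0.19, "rx": 0, "ry": 0, "rz": 0, "claw": 0.2}

```text
time: 25.45
tool_pos: [0.391, 0.2587, 0.2417]
tool_rot: [3.135, -0.003, 1.571]
contact_force: [-0.1, 0.9, 0.8]
opening: 0.0551
grip_force: 0.0
```

Emit:
step_arm:
  steps:
    - {"x": -0.04, "y": 0.013, "z": 0, "rx": 0, "ry": 0, "rz": 0, "claw": 0.2}
    - {"x": -0.08, "y": 0.026, "z": 0, "rx": 0, "ry": 0, "rz": 0, "claw": 0.2}
    - {"x": -0.12, "y": 0.04, "z": 0, "rx": 0, "ry": 0, "rz": 0, "claw": 0.2}
    - {"x": -0.16, "y": 0.053, "z": 0, "rx": 0, "ry": 0, "rz": 0, "claw": 0.2}
    - {"x": -0.2, "y": 0.067, "z": 0, "rx": 0, "ry": 0, "rz": 0, "claw": 0.2}
    - {"x": -0.24, "y": 0.08, "z": 0, "rx": 0, "ry": 0, "rz": 0, "claw": 0.2}
    - {"x": -0.24, "y": 0.08, "z": 0, "rx": 0, "ry": 0, "rz": 0, "claw": 0.2}
    - {"x": -0.24, "y": 0.08, "z": 0, "rx": 0, "ry": 0, "rz": 0, "claw": 0.2}
    - {"x": -0.24, "y": 0.08, "z": 0, "rx": 0, "ry": 0, "rz": 0, "claw": 0.2}

```text
time: 26.2
tool_pos: [0.4488, 0.0782, 0.2367]
tool_rot: [-3.14, -0.001, 1.57]
contact_force: [-0.6, -0.7, -0.5]
opening: 0.0552
grip_force: 0.0
```

```bash
python3 - <<'E'
from fit import *
print(robot.observe()['tool_pos'])
for n,a in dict(S=(175,217,.064,.068,30),M=(435,174,.08,.078,32),L=(162,130,.096,.088,32),XL=(311,201,.112,.098,32)).items():
    z=X[near(*a[:2],12)][:,2]-a[3]-.019; z=z[np.abs(z)<.01]
    print(n,lid(*a),'disc z err',np.round(np.median(z),4),np.round(z.std(),4))
t=im[60:320,60:480].astype(np.uint8); s,_=read_camera('side')
cv2.imwrite('pics/fin.png',np.hstack([cv2.resize(t,(400,300)),cv2.resize(s[140:300,120:440],(400,300))]))
E
```

```text
[0.44877006 0.0786234  0.23683369]
S ('disc', array([0.3786, 0.2322, 0.0571]), 0.0083, 'knob', array([0.373 , 0.2207, 0.0512]), 0.01) disc z err -0.0002 0.0021
M ('disc', array([ 0.5123, -0.4333,  0.0394]), 0.0008, 'knob', array([ 0.512 , -0.4331,  0.0119]), 0.0008) disc z err -0.0005 0.0025
L ('disc', array([0.6236, 0.2978, 0.0472]), 0.0008, 'knob', array([0.5941, 0.225 , 0.0328]), 0.0107) disc z err 0.0001 0.0021
XL ('disc', array([ 0.437 , -0.0969,  0.0547]), 0.0007, 'knob', array([ 0.4363, -0.0966,  0.0117]), 0.0005) disc z err -0.0004 0.0021
```

View pics/fin.png

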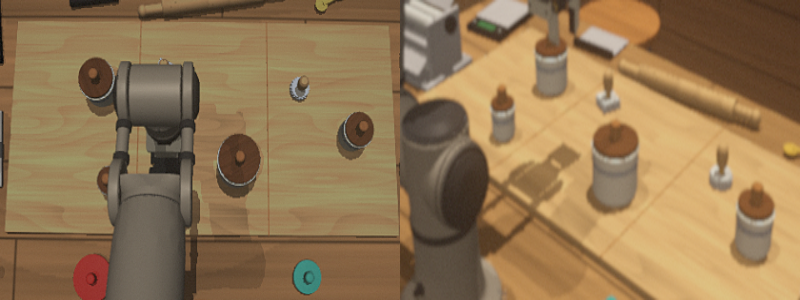

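In the side view all four lids sit flat: small (503,100), large (550,60), largest (615,145), medium (755,205). Both stamps are standing, at (608,95) and (720,170). Disc heights are within 0.5 mm of fitted, so I'm handing in.

```bash
python3 -c "
from cell import robot; print(robot.hand_in())"
```

```text
the job is handed in; nothing more can be done
None
```

All four lids are seated flat on their matching canisters, the canisters and stamps show no sign of having been moved, and the job is handed in (about 26 s used).

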